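Spread the snap ring and hold it at the knee axle's groove

TASK

Take the circlip pliers out of their holder by the two handles, squeeze them right to their stop so that the snap ring on their tips is spread, and lower the spread ring over the knee unit's upright axle stub, without forcing it, with the ring's opening on the side of the small key pin so that the pin stands in the opening. Finish while holding: keep the pliers upright and squeezed, the ring spread around the stub level with the groove, hanging in your grip clear of the hub below; do not let go. Leave the other things on the bench where they are.

Things in the scene. Friction and masses are not known exactly. Their poses are not given: they have to be found in the camera images.
- handles (a point): Midway between the two upright black handles of the circlip pliers, half-way up. They stand side by side along y, each 6 mm thick, 16 mm wide (x), 68 mm tall, tops 32 mm above this point. Relaxed they lean apart: 55 mm over the outsides here, 65 mm at the top. Axes: z up the pliers, y the line along which to squeeze, x from the pliers to the ring's centre.
- ring_centre (a point): Centre of the snap ring on the plier tips (it stays on them): 20 mm along +x from and 116.5 mm below handles, fixed in the pliers' frame. Steel, 3 mm thick (point half-way up), opening at -x. Spread: 36 mm inner, 44 mm outer diameter, opening 20 mm wide between its lugs. Relaxed: about 29 mm across inside, too narrow for the stub.
- jaw_l (a joint): Squeeze of the pliers, rad: 0 relaxed, 0.154 at the stop (ring fully spread); both jaws move together. A spring resists with about 4 N at the handles at first, 13 N at the stop, where the handles stand parallel and 36 mm over their outsides.
- groove (a point): On the knee's upright axle stub, on its axis, mid-height of its dark groove (5 mm high); 76 mm above the bench. Stub 32 mm in diameter, top 14.5 mm above this point, last 4.5 mm tapered to 23 mm. Hub face 8 mm below this point. Key pin, 6 mm in diameter, stands on the hub 25.5 mm from the axis towards -x, reaching 4 mm above this point.
- holder: Pliers holder, fixed: dark plate 100 x 110 x 6 mm on the bench with two aluminium posts 75 mm tall, 13 mm wide, 54 mm clear between them along its y axis; origin under its centre on the bench
- spare_washer: bystander: flat steel washer, 44 mm in diameter, 4 mm thick, lying on the bench
- screwdriver: bystander: screwdriver with a blue handle, lying on the bench
- thread_cone: bystander: cone of thread, 95 mm tall, 58 mm wide at the foot
- thread_cone2: bystander: second cone of thread, same size
- glue: bystander: small white bottle, 40 mm in diameter, 100 mm tall
- wrench: bystander: wrench, lying on the bench
- pylon_adapter: bystander: round aluminium adapter, 50 mm tall, flange 52 mm wide
- pliers: The pliers, about 0.2 kg, 150 mm tall, upright, tips down; origin between the tips in the ring's lower face, 118 mm below handles, same axes. A steel cross bar (76 mm in y, 20 mm in x, underside 52 mm above the origin) rests loosely by its ends on the holder's posts; ring, spread or not, fits between the posts: lift straight up.
- knee: Prosthetic knee unit, fixed; origin on the bench 76 mm below groove, same axes. Plate 110 x 110 x 10 mm, aluminium body 74 (x) x 76 (y) mm, round hub 62 mm in diameter with its face 68 mm above the bench, stub on it. With the ring in place the pliers' x points the same way as the knee's x.
Mind the look-alikes: they are no part of the job. What is shaped like the knee but yellow is not meant.

How it is judged:
By the outcome, as a careful person would: the job done as asked, in the order asked, and still so for the second after the job is handed in, while the arm keeps its last pose, push and grip.
It also fails if it takes over 40 s, if anything falls off the work surface, if the arm or the gripper's body presses on something with over 40 N, if the wrist force passes 120 N, or if a joint passes its speed limit or range.

ROBOT

A 6-joint arm with a two-finger parallel gripper is mounted at the origin on the work surface. World frame = base frame: x ahead of the robot, y to its left, z up, the work surface at z = 0. Lengths are in m, angles in rad, forces in N, time in s.
With the tool pointing down it reaches from about 0.3 to 0.875 m from the base axis. Payload 6.4 kg.
Tool frame: the origin (TCP) lies between the finger pads; the fingertips stand 17 mm ahead of it and the grasp point (between the pads) lies 2 mm behind it; x points along the fingers, y is the direction in which the jaws open and shut, and the axes are right-handed (so a half turn about x gives the same grasp; the last joint's range is limited). The gripper opens to 85 mm and grips with 20 to 120 N. Pads are 22 mm wide; open, the fingers measure 114 mm over their backs; the gripper's body (76 mm by 85 mm) begins 54 mm behind the grasp point. The pads swing forward as they close: fully open they stand 13 mm farther back than shut.
Start: joints at [-1.437, 0.181, 1.607, -0, 1.354, -0.206], TCP at [0.192, -0.542, 0.248] pointing down, gripper open.
Joint ranges: [-2.99, 2.99], [-0.89, 2.07], [0.3, 2.58], [-1.14, 4.28], [0, 2.63], [-3.12, 3.12]. Speed limits (rad/s): [2.57, 2.57, 3.01, 3.14, 3.14, 3.14].

INTERFACE

Orientations are given as a rotation vector (axis times angle).
In Python, from rig import * gives the robot as it stands.
- The arm moves only by the tool arm_command, never from a script. Its argument "moves" is one flat list of numbers, 7 for each row, row after row: the shift along the tool's x, y, z normalised to -1 to 1, where 1 is 40 cm, then the turn, a rotation vector about the tool's x, y, z normalised to -1 to 1, where 1 is 1.5 rad, then the finger opening in mm, from 0 to 85.4. In form: [x, y, z, ax, ay, az, fingers, x, y, z, ax, ay, az, fingers, ...]. A call has 1 to 8 rows; each row is the pose to reach, as a shift and turn from the pose commanded when the call began, along the tool's axes at that moment; what a row does not reach only later rows make up. A row lasts 1/8 s, in which the tool goes at most 62.5 mm and 10.7 degrees, less where a joint would pass 70% of its speed; a pose out of reach is approached as far as the arm can. A call with a number of a shift or a turn outside -1 to 1 is refused whole. A call with a gripper value outside its range is refused whole. The fingers move at their own pace and stop on an object; the grip force is fixed at half the most. Time passes only in rows, so rows that repeat a pose let the fingers close. It gives the time, the measured TCP pose, the force and the opening at its end, in the units of the state.
- sense(): the state, without advancing time (a new reading comes with each control period).
- get_image(name): name is "side" or "top" or "wrist"; returns (picture, depth): 420x560x3 uint8, blue, green, red; 420x560 float32, m along the optical axis (not along the pixel's ray), 0 where there is no reading.
- get_calibration(name): a dict with "fx", "fy", "cx", "cy" (pixels), "k1" (the pictures are not rectified: a ray, as slopes to the right and down, at radius r is drawn at 1 + k1 r^2 times it, then the intrinsics apply), "rvec" (rotation vector, rad) and "tvec" (3), from world to camera coordinates, as OpenCV has them. Camera axes: x right, y down, z forward; pixel columns grow to the right and rows downward; lengths in m; the calibration is good to about 2 mm. A picture is of the moment at which its call begins: read the wrist's pose just before it. get_calibration takes no time and is no camera call; for the wrist camera it gives the pose at the moment of the call.
- close_job(): hands the job in, once; it reports no verdict.
The state is a dict: "clock": time; "joints": joint angles; "joint_vel": joint speeds; "effort": joint torques, N m; "ee_pos": TCP position; "tool_rot": TCP orientation; "ft_force": force on the tool from outside, world axes, zero at the start; "wrist_torque": the same for the moment, N m; "grip_width": finger opening in m.
Only numpy, scipy, OpenCV 4.12 (cv2) and the standard library are available. Lean on these libraries where they do the work, as an engineer would, in place of code of your own. Each camera call takes 0.05 s, during which the arm holds its last target. There are 200 camera calls.

## Working session

There is one attempt and no reset: what is moved stays moved. The work goes in short steps, Python scripts to look and compute and a tool call to move; the robot and the scene stay as the last step left them, time stands still between calls to the robot, and variables do not carry over. Pictures are saved under pics/ and viewed, on a budget of 10 in all, crops included, one or two more only if the job needs it, and the job is handed in when it is done.

Besides the shell and the picture viewer there is one more tool, called after "Emit:" by a JSON object that holds its "method" and its "body". arm_command: Moves the arm, as the interface text tells. Its arguments: {"type":"object","properties":{"moves":{"type":"array","items":{"type":"number"}}},"required":["moves"]}

```bash
mkdir -p pics; ls; python3 - <<'E'
from rig import *
import cv2,numpy as np
for n in("top","side"):
    im,d=get_image(n); cv2.imwrite(f"pics/{n}0.png",im); np.save(f"pics/{n}0.npy",d); print(n,get_calibration(n), d.min(),d.max())
print(sense())
E
```

```text
pics
top {'fx': 416.5602865999229, 'fy': 416.5602865999229, 'cx': 282.9362354376389, 'cy': 208.9269218800007, 'k1': 0.006797800688639682, 'rvec': array([ 2.13957224, -2.14304317,  0.18115075]), 'tvec': array([0.01351598, 0.56993315, 1.02742769])} 0.0 2.072774
side {'fx': 488.84152684762284, 'fy': 488.84152684762284, 'cx': 282.18738973697776, 'cy': 205.56646246912769, 'k1': -0.027555659732216343, 'rvec': array([ 2.40404817, -0.19452477,  0.08106658]), 'tvec': array([-0.57884464,  0.16219329,  1.47740096])} 0.0 3.4681404
{'clock': 0.1, 'joints': array([-1.43728889e+00,  1.81465842e-01,  1.60789080e+00,  2.01875310e-06,
        1.35377422e+00, -2.06329213e-01]), 'joint_vel': array([-0.00131641, -0.00257597, -0.00228271, -0.00115304, -0.00068651,
       -0.00055465]), 'effort': array([ 4.62827302e-04, -4.45880842e+01, -3.52239168e+01, -1.84001301e-04,
        4.16328083e-03,  6.06330474e-06]), 'ee_pos': array([ 0.19160606, -0.54165534,  0.24748303]), 'tool_rot': array([ 2.03769196,  0.35119059, -2.03757212]), 'ft_force': array([ 0.28059939,  0.01369504, -0.71052802]), 'wrist_torque': array([ 0.04612838, -0.01772629,  0.03289728]), 'grip_width': 0.08558701797829099}
```

View pics/top0.png

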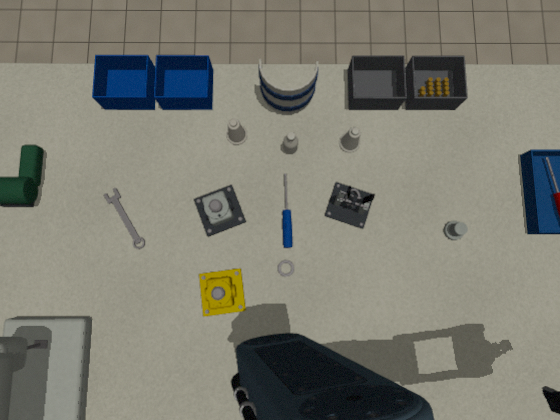

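View pics/side0.png

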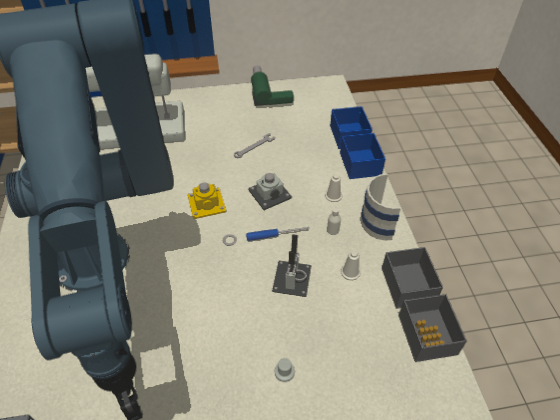

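The top view shows three candidates. The grey knee on a dark plate is at (220,208). The yellow look-alike at (222,292) is not meant. The holder with the pliers is at (350,204). In the side view the knee is at (269,188) and the holder at (293,275). I'll confirm them in one enlarged crop.

```bash
cat > h.py <<'E'
import numpy as np, cv2
def RT(c): return cv2.Rodrigues(np.array(c["rvec"],float))[0], np.array(c["tvec"],float).ravel()
def slopes(c,uv):
    p=(np.atleast_2d(uv).astype(float)-[c["cx"],c["cy"]])/[c["fx"],c["fy"]]
    q=p.copy()
    for _ in range(8): q=p/(1+c["k1"]*(q**2).sum(1,keepdims=True))
    return q
def onplane(c,uv,z):
    R,t=RT(c); q=slopes(c,uv); d=np.c_[q,np.ones(len(q))]@R; o=-R.T@t
    return o+d*((z-o[2])/d[:,2])[:,None]
def frompix(c,uv,depth):
    R,t=RT(c); q=slopes(c,uv); return (np.c_[q,np.ones(len(q))]*np.asarray(depth)[:,None]-t)@R
def proj(c,P):
    R,t=RT(c); p=np.atleast_2d(P)@R.T+t; q=p[:,:2]/p[:,2:]
    return q*(1+c["k1"]*(q**2).sum(1,keepdims=True))*[c["fx"],c["fy"]]+[c["cx"],c["cy"]]
E
python3 - <<'E'
from rig import *
from h import *
t=cv2.imread("pics/top0.png");s=cv2.imread("pics/side0.png")
f=lambda im,u,v:cv2.resize(im[v-30:v+30,u-30:u+30],(390,290),interpolation=cv2.INTER_CUBIC)
cr=lambda im,u,v,r=29:cv2.resize(im[v-r:v+r,u-r:u+r],(300,300) ,interpolation=cv2.INTER_CUBIC)
cv2.imwrite("pics/crop.png",np.vstack([np.hstack([cr(t,220,208),cr(t,350,204)]),np.hstack([cr(s,269,188),cr(s,293,268,36)])]))
for n,(u,v) in {"knee":(220,208),"holder":(350,204)}.items():
    im=t; c=get_calibration("top")
    hsv=cv2.cvtColor(im,cv2.COLOR_BGR2HSV); m=np.zeros(im.shape[:2],np.uint8)
    m[v-32:v+32,u-32:u+32]=(im[v-32:v+32,u-32:u+32].max(2)<90)*255
    cs,_=cv2.findContours(m,cv2.RETR_EXTERNAL,cv2.CHAIN_APPROX_NONE); k=max(cs,key=cv2.contourArea)
    h=cv2.convexHull(k)[:,0]; z={"knee":.01,"holder":.006}[n]
    P=onplane(c,h,z)[:,:2].astype(np.float32); print(n,cv2.minAreaRect(P), cv2.boxPoints(cv2.minAreaRect(P)).round(4).tolist())
E
```

```text
knee ((0.5729278922080994, 0.1813272088766098), (0.10851757228374481, 0.10775377601385117), 21.459434509277344) [[0.5026999711990356, 0.21160000562667847], [0.5421000123023987, 0.11129999905824661], [0.6431000232696533, 0.1509999930858612], [0.6036999821662903, 0.25130000710487366]]
holder ((0.5879111886024475, -0.1653672754764557), (0.11013716459274292, 0.09960208833217621), 70.63230895996094) [[0.5227000117301941, -0.20080000162124634], [0.616599977016449, -0.2337999939918518], [0.6531999707221985, -0.1298999935388565], [0.5591999888420105, -0.09690000116825104]]
```

View pics/crop.png

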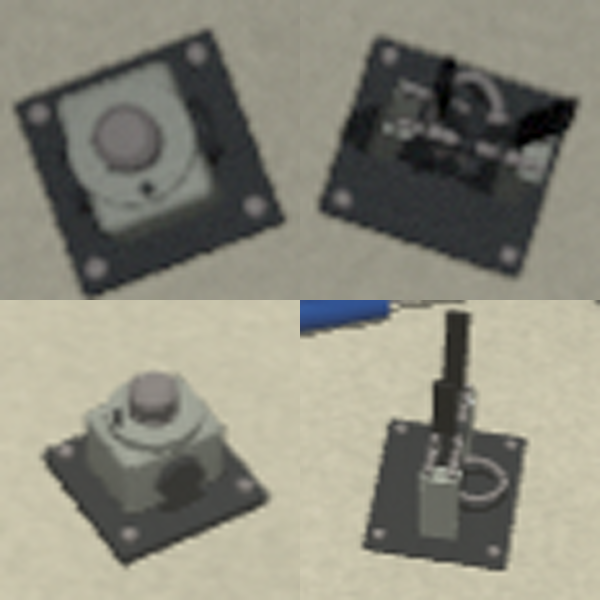

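The crop confirms it. The grey knee on a dark plate has its stub at crop (127,138) and its key pin at (147,187), so knee +x is about yaw +21°. The pliers stand in the holder with the ring on the image-up side, at about yaw -19°. Next I'll estimate the handles and groove from depth and colour and work out the first move.

```bash
cat >> h.py <<'E'
from scipy.spatial.transform import Rotation as Ro
def row(s,pos,yaw,flip=False):
    """tool x down, tool y along horizontal direction yaw+90 (flip: opposite); returns normalised row and info"""
    y=np.array([-np.sin(yaw),np.cos(yaw),0])*(-1 if flip else 1); x=np.array([0,0,-1.]); z=np.cross(x,y)
    R0=Ro.from_rotvec(s["tool_rot"]); R1=Ro.from_matrix(np.c_[x,y,z])
    sh=R0.inv().apply(np.array(pos)-s["ee_pos"])/.4; rv=(R0.inv()*R1).as_rotvec()/1.5
    return np.r_[sh,rv].round(4)
E
python3 - <<'E'
from rig import *
from h import *
s=sense(); print(Ro.from_rotvec(s["tool_rot"]).as_matrix().round(3))
c=get_calibration("top"); d=np.load("pics/top0.npy"); t=cv2.imread("pics/top0.png")
vv,uu=np.mgrid[170:240,190:390]; uv=np.c_[uu.ravel(),vv.ravel()]; P=frompix(c,uv,d[170:240,190:390].ravel())
k=(P[:,1]>.1)&(P[:,2]>.083)&(P[:,2]<.12); print("stub top",P[k].mean(0),k.sum(), np.ptp(P[k],axis=0))
c2=t[170:240,190:390].reshape(-1,3).max(1)
for lo,hi in((.1,.13),(.13,.15),(.15,.19),(.07,.1)):
    k=(P[:,1]<-.05)&(P[:,2]>lo)&(P[:,2]<hi); Q=P[k]
    print(lo,k.sum(),Q.mean(0).round(4) if k.any() else "", Q.min(0).round(3) if k.any() else "",Q.max(0).round(3) if k.any() else"")
print(row(s,[.6,-.17,.29],np.deg2rad(-19.4)),row(s,[.6,-.17,.29],np.deg2rad(-19.4),True))
w=get_calibration("wrist"); R,tt=RT(w); print("wristcam in tool",Ro.from_rotvec(s["tool_rot"]).inv().apply(-R.T@tt-s["ee_pos"]), w["fx"], (R@Ro.from_rotvec(s["tool_rot"]).as_matrix()).round(3))
E
```

```text
[[-0.     0.333 -0.943]
 [ 0.002 -0.943 -0.333]
 [-1.    -0.002 -0.   ]]
stub top [0.57439237 0.18304328 0.08853374] 123 [0.02831956 0.03248951 0.01036424]
0.1 43 [ 0.585  -0.1689  0.1139] [ 0.575 -0.185  0.101] [ 0.596 -0.139  0.13 ]
0.13 26 [ 0.5836 -0.1705  0.1396] [ 0.573 -0.187  0.13 ] [ 0.596 -0.137  0.15 ]
0.15 56 [ 0.5866 -0.1688  0.1637] [ 0.572 -0.196  0.151] [ 0.606 -0.134  0.172]
0.07 224 [ 0.5876 -0.161   0.0817] [ 0.565 -0.204  0.071] [ 0.614 -0.123  0.099]
[-1.0510e-01 -5.3580e-01 -1.2723e+00 -1.6421e+00 -1.3000e-03  2.0000e-04] [-1.0510e-01 -5.3580e-01 -1.2723e+00  4.5230e-01  1.0000e-04  1.0000e-03]
wristcam in tool [-0.12454005 -0.00077778 -0.07001843] 345.81335818378886 [[-0.     1.     0.   ]
 [-0.279 -0.     0.96 ]
 [ 0.96   0.     0.279]]
```

Emit:
{"method": "arm_command", "body": {"moves": [-0.08, -0.42, -1, 0.452, 0, 0, 85, -0.08, -0.42, -1, 0.452, 0, 0, 85, -0.08, -0.42, -1, 0.452, 0, 0, 85, -0.08, -0.42, -1, 0.452, 0, 0, 85, -0.08, -0.42, -1, 0.452, 0, 0, 85, -0.08, -0.42, -1, 0.452, 0, 0, 85, -0.08, -0.42, -1, 0.452, 0, 0, 85, -0.08, -0.42, -1, 0.452, 0, 0, 85]}}

```text
clock: 1.1
ee_pos: [0.515, -0.2472, 0.2802]
tool_rot: [-2.041, 0.342, 2.04]
ft_force: [-0.2, 0.5, 0.2]
grip_width: 0.085
```

```bash
python3 - <<'E'
from rig import *
from h import *
s=sense(); print(s["clock"],s["ee_pos"],s["joints"].round(2),row(s,[.587,-.167,.29],np.deg2rad(-19.4),True))
E
```

```text
1.1 [ 0.51497026 -0.24721579  0.28018454] [-0.66  0.15  1.58  0.    1.41  1.25] [-2.430e-02 -2.484e-01 -1.046e-01  3.800e-03 -1.000e-04  6.000e-04]
```

Emit:
{"method": "arm_command", "body": {"moves": [-0.024, -0.248, -0.105, 0.004, 0, 0, 85, -0.024, -0.248, -0.105, 0.004, 0, 0, 85, -0.024, -0.248, -0.105, 0.004, 0, 0, 85, -0.024, -0.248, -0.105, 0.004, 0, 0, 85]}}

```text
clock: 1.6
ee_pos: [0.5845, -0.1716, 0.2892]
tool_rot: [-2.033, 0.354, 2.036]
ft_force: [0.3, -0.0, 0.1]
grip_width: 0.0846
```

```bash
python3 - <<'E'
from rig import *
from h import *
s=sense(); w=get_calibration("wrist"); im,d=get_image("wrist"); cv2.imwrite("pics/w1.png",im); np.save("pics/w1.npy",d)
np.savez("pics/w1c.npz",**w); print(s["ee_pos"],s["joint_vel"].round(3),s["joints"].round(2))
a=np.deg2rad(-19.4); X=np.array([np.cos(a),np.sin(a),0]);Y=np.array([-X[1],X[0],0]); H=np.array([.587,-.167,.141])
print("pred handle tops",proj(w,[H+Y*.03+[0,0,.032],H-Y*.03+[0,0,.032]]).round(1).tolist(),"ring",proj(w,H+X*.02-[0,0,.1165]).round(1))
E
```

```text
[ 0.58450181 -0.17156562  0.28920156] [-0.02  -0.007  0.007  0.002 -0.     0.003] [-0.48  0.23  1.47 -0.    1.45  1.44]
pred handle tops [[231.7, 209.2], [314.5, 208.7]] ring [[275.5 155.2]]
```

View pics/w1.png

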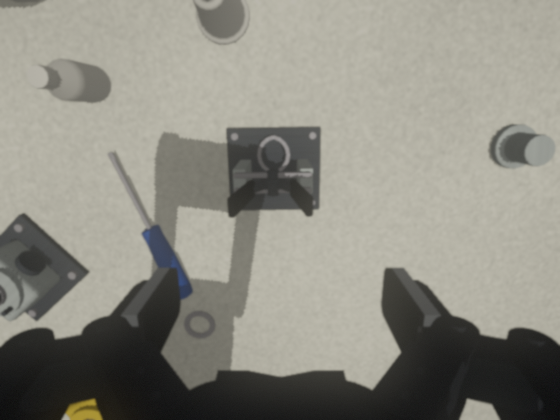

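The wrist view shows the ring at (273,153), the cross bar at about row 173, and the handle tops at about (237,207) and (304,207). Those are within 3 px of the prediction. I'll refine using depth.

```bash
python3 - <<'E'
from rig import *
from h import *
w=dict(np.load("pics/w1c.npz")); d=np.load("pics/w1.npy"); im=cv2.imread("pics/w1.png")
s=sense()
v,u=np.mgrid[110:225,215:335]; uv=np.c_[u.ravel(),v.ravel()]; P=frompix(w,uv,d[110:225,215:335].ravel())
a=np.deg2rad(-19.4)
R=np.array([[np.cos(a),-np.sin(a)],[np.sin(a),np.cos(a)]]); H=np.array([.587,-.167])
L=np.c_[(P[:,:2]-H)@R,P[:,2]]
for lo,hi in((.160,.18),(.13,.16),(.078,.092),(.02,.032),(.003,.009)):
    for nm,m in(("y+",L[:,1]>0),("y-",L[:,1]<=0)):
        k=m&(L[:,2]>lo)&(L[:,2]<hi)&(abs(L[:,1])<.07)&(abs(L[:,0])<.08)
        if k.sum()>3: print(lo,nm,k.sum(),"mean",(L[k].mean(0)*1e3).round(1),"min",(np.percentile(L[k],2,axis=0)*1e3).round(1),"max",(np.percentile(L[k],98,axis=0)*1e3).round(1))
# handle tops by dark mask onto z=.173 
g=cv2.cvtColor(im,cv2.COLOR_BGR2GRAY)
k=((L[:,2]>.16)&(L[:,2]<.18)).reshape(115,120); print("px",[ (u[k][x],v[k][x]) for x in (u[k].argmin(),u[k].argmax(),v[k].argmin(),v[k].argmax())])
# bar and posts: bright
k=((L[:,2]>.078)&(L[:,2]<.092)&(abs(L[:,1])<.045)); Q=L[k]; print("bar fit slope deg",np.rad2deg(np.polyfit(Q[:,1],Q[:,0],1)))
# dark plate rectangle
m=((g<75)*255).astype(np.uint8); m[:115]=0;m[222:]=0;m[:,:222]=0;m[:,328:]=0
m=cv2.morphologyEx(m,cv2.MORPH_OPEN,np.ones((3,3)))
E
python3 - <<'E'
import cv2
im=cv2.imread("pics/w1.png")[115:225,215:335]; cv2.imwrite("pics/w1z.png",cv2.resize(im,None,fx=5,fy=5,interpolation=cv2.INTER_CUBIC))
E
```

```text
0.16 y+ 220 mean [  0.9  30.3 166.7] min [ -7.3  27.4 160.6] max [  7.9  33.9 169.5]
0.16 y- 206 mean [  1.3 -25.5 166.9] min [ -6.7 -28.8 160.8] max [  8.2 -22.4 169.5]
0.13 y+ 235 mean [  2.2  25.7 145.3] min [ -6.6  22.7 130.5] max [  8.2  30.5 159.3]
0.13 y- 185 mean [  2.8 -20.7 145.5] min [ -6.3 -25.  130.3] max [  8.5 -17.6 158.7]
0.078 y+ 457 mean [ 3.1 13.6 84.1] min [-10.6   0.8  79.5] max [12.5 38.8 91.1]
0.078 y- 378 mean [  3.8 -14.1  83. ] min [ -9.4 -34.5  78.5] max [11.7 -0.1 90.7]
0.02 y+ 202 mean [22.5 16.  25. ] min [ 3.4  1.4 21.1] max [41.2 38.8 30.7]
0.02 y- 164 mean [ 22.  -10.9  25. ] min [  4.4 -32.7  23.4] max [40.1 -1.  26.7]
0.003 y+ 2313 mean [12.7 28.1  4.9] min [-47.1   1.    3.3] max [49.1 56.4  6.9]
0.003 y- 2230 mean [ 11.9 -27.2   4.9] min [-47.1 -51.7   3.3] max [49.6 -1.   7.3]
px [(np.int64(227), np.int64(199)), (np.int64(312), np.int64(196)), (np.int64(305), np.int64(194)), (np.int64(230), np.int64(217))]
bar fit slope deg [0.70904969 0.19605516]
```

View pics/w1z.png

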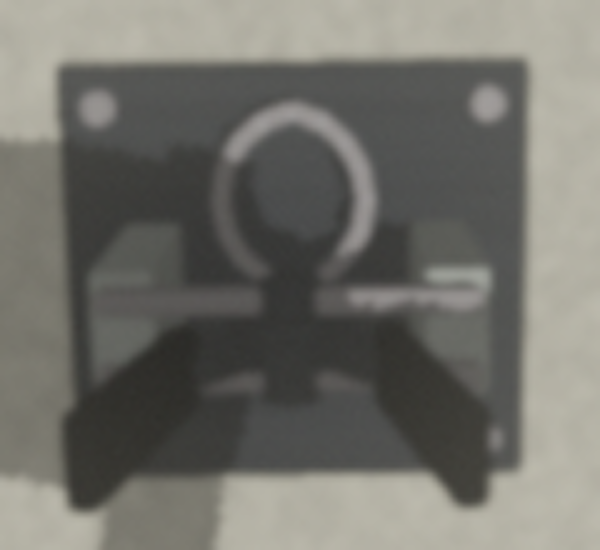

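```bash
python3 - <<'E'
from rig import *
from h import *
s=sense(); print(s["clock"],s["ee_pos"],s["joint_vel"].round(3),row(s,[.5886,-.165,.2],np.deg2rad(-19.4),True),row(s,[.5886,-.165,.143],np.deg2rad(-19.4),True))
E
```

```text
1.65 [ 0.584334   -0.17194556  0.2893147 ] [-0.01  -0.006  0.002  0.005 -0.002  0.003] [ 0.2233 -0.0201 -0.0044 -0.0046  0.0008 -0.0003] [ 3.658e-01 -2.010e-02 -4.600e-03 -4.600e-03  8.000e-04 -3.000e-04]
```

Emit:
{"method": "arm_command", "body": {"moves": [0.0, -0.02, -0.004, -0.004, 0, 0, 85, 0.12, -0.02, -0.004, -0.004, 0, 0, 85, 0.223, -0.02, -0.004, -0.004, 0, 0, 85, 0.223, -0.02, -0.004, -0.004, 0, 0, 85]}}

```text
clock: 2.15
ee_pos: [0.5869, -0.1631, 0.197]
tool_rot: [-2.029, 0.346, 2.044]
ft_force: [-1.3, 0.1, -0.9]
grip_width: 0.0852
```

```bash
python3 - <<'E'
from rig import *
from h import *
s=sense(); w=get_calibration("wrist"); im,d=get_image("wrist")
s=sense()
print(s["clock"],s["ee_pos"],s["joint_vel"].round(3),row(s,[.5886,-.165,.143],np.deg2rad(-19.4),True))
v,u=np.mgrid[0:420,0:560]; P=frompix(w,np.c_[u.ravel(),v.ravel()],d.ravel())
R0=Ro.from_rotvec(s["tool_rot"]); T=R0.inv().apply(P-s["ee_pos"])
for lo,hi in((.145,.16),(.16,.172)):
  k=(P[:,2]>lo)&(P[:,2]<hi)&(abs(T[:,1])<.04)&(abs(T[:,2])<.03)
  for m in(T[:,1]>0,T[:,1]<0):
    q=T[k&m]*1e3; print(lo,len(q), q.mean(0).round(1) if len(q) else "", np.percentile(q,[3,97],axis=0).round(1).tolist() if len(q) else "")
E
```

```text
2.2 [ 0.58861782 -0.16382258  0.19986862] [ 0.003 -0.038 -0.058 -0.001  0.002 -0.001] [ 0.1422  0.0028 -0.0014 -0.0003  0.002   0.0003]
0.145 319 [47.1 25.5 -2.7] [[40.1, 23.6, -8.1], [54.5, 29.4, 6.0]]
0.145 312 [ 47.3 -23.5  -2.4] [[40.4, -27.3, -7.8], [54.4, -21.5, 6.5]]
0.16 516 [33.3 28.8 -1.3] [[30.7, 26.0, -7.9], [38.9, 32.2, 6.7]]
0.16 514 [ 33.4 -26.8  -0.9] [[30.7, -30.3, -7.5], [39.3, -24.0, 7.0]]
```

Emit:
{"method": "arm_command", "body": {"moves": [0.07, 0.002, -0.001, 0, 0, 0, 85, 0.143, 0.002, -0.001, 0, 0, 0, 85, 0.143, 0.002, -0.001, 0, 0, 0, 85, 0.143, 0.002, -0.001, 0, 0, 0, 60, 0.143, 0.002, -0.001, 0, 0, 0, 60, 0.143, 0.002, -0.001, 0, 0, 0, 60]}}

```text
clock: 2.95
ee_pos: [0.5913, -0.1657, 0.1466]
tool_rot: [-2.044, 0.35, 2.034]
ft_force: [-0.9, 0.8, 6.5]
grip_width: 0.0604
```

```bash
python3 - <<'E'
from rig import *
s=sense(); print(s["clock"],s["ee_pos"],s["ft_force"],s["wrist_torque"].round(2),s["grip_width"],s["joint_vel"].round(3))
E
```

```text
2.95 [ 0.59134899 -0.16569247  0.14664995] [-0.91562693  0.80226825  6.45324254] [-0.06  0.04  0.04] 0.06042829126685505 [ 0.001 -0.002 -0.001 -0.001  0.     0.001]
```

Emit:
{"method": "arm_command", "body": {"moves": [0, 0, 0, 0, 0, 0, 55, -0.003, 0, 0, 0, 0, 0, 48, -0.006, 0, 0, 0, 0, 0, 40, -0.008, 0, 0, 0, 0, 0, 30, -0.008, 0, 0, 0, 0, 0, 20, -0.008, 0, 0, 0, 0, 0, 20, -0.008, 0, 0, 0, 0, 0, 20]}}

```text
clock: 3.82
ee_pos: [0.5914, -0.1656, 0.1497]
tool_rot: [-2.044, 0.35, 2.033]
ft_force: [-0.1, 0.1, 8.9]
grip_width: 0.0328
```

```bash
python3 - <<'E'
from rig import *
s=sense(); print(s["clock"],s["ee_pos"],s["tool_rot"],s["ft_force"],s["wrist_torque"].round(2),s["grip_width"],s["joint_vel"].round(3))
E
```

```text
3.825 [ 0.59142923 -0.16561529  0.14972362] [-2.04382763  0.3496752   2.03347099] [-0.07109523  0.09929164  8.89838494] [-0.06  0.07  0.06] 0.032781866320609886 [-0.001 -0.001  0.001 -0.     0.001 -0.   ]
```

Emit:
{"method": "arm_command", "body": {"moves": [-0.008, 0, 0, 0, 0, 0, 20, -0.03, 0, 0, 0, 0, 0, 20, -0.07, 0, 0, 0, 0, 0, 20, -0.12, 0, 0, 0, 0, 0, 20, -0.18, 0, 0, 0, 0, 0, 20, -0.23, 0, 0, 0, 0, 0, 20, -0.25, 0, 0, 0, 0, 0, 20, -0.25, 0, 0, 0, 0, 0, 20]}}

```text
clock: 4.82
ee_pos: [0.5899, -0.1648, 0.2474]
tool_rot: [-2.039, 0.348, 2.037]
ft_force: [0.2, 1.1, -0.8]
grip_width: 0.0326
```

```bash
python3 - <<'E'
from rig import *
from h import *
s=sense(); w=get_calibration("wrist"); im,d=get_image("wrist"); cv2.imwrite("pics/w2.png",im); np.save("pics/w2.npy",d);np.savez("pics/w2c.npz",**w)
print(s["clock"],s["ee_pos"],s["tool_rot"],s["ft_force"],s["wrist_torque"].round(2),s["grip_width"],s["joint_vel"].round(3))
im,d=get_image("side"); cv2.imwrite("pics/s2.png",cv2.resize(im[150:310,210:370],None,fx=2.6,fy=2.6,interpolation=cv2.INTER_CUBIC))
a=cv2.imread("pics/w2.png"); b=cv2.imread("pics/s2.png"); cv2.imwrite("pics/v2.png",np.hstack([a[:,110:450],cv2.resize(b,(420,420))]))
E
```

```text
4.825 [ 0.58986485 -0.16476195  0.24735322] [-2.039205    0.3482532   2.03698485] [ 0.21770331  1.08126543 -0.81404082] [0.01 0.07 0.06] 0.03262874237117413 [-0.002  0.022  0.023  0.001 -0.008 -0.   ]
```

View pics/v2.png

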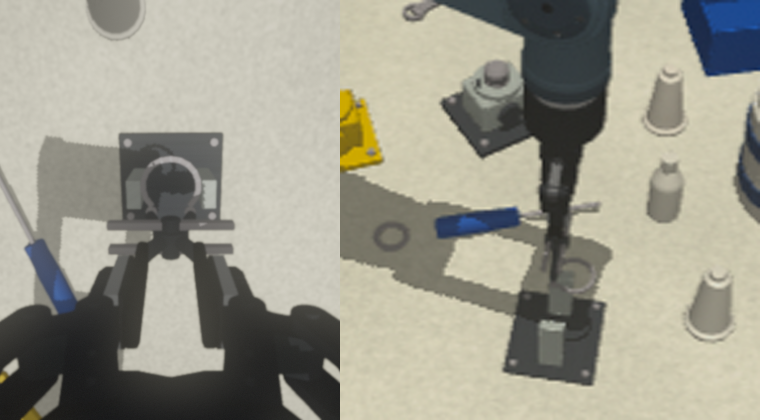

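The picture shows the pliers lifted clear of the holder and squeezed. The ring is spread, centred at about (283,183) in the wrist image, and hangs upright. Next I'll measure the ring in the tool frame, and the stub and pin from the top view.

```bash
cat >> h.py <<'E'
def ring(s,w,d,im,xr=None):
    """ring in tool frame from wrist depth: circle fit of outer/inner"""
    v,u=np.mgrid[100:260,200:370]; P=frompix(w,np.c_[u.ravel(),v.ravel()],d[100:260,200:370].ravel())
    T=Ro.from_rotvec(s["tool_rot"]).inv().apply(P-s["ee_pos"])*1e3
    k=(T[:,0]>xr[0])&(T[:,0]<xr[1])&(T[:,2]<-6)&(T[:,2]>-55)&(abs(T[:,1])<30)
    return T[k]
def circ(q):
    A=np.c_[2*q,np.ones(len(q))]; x=np.linalg.lstsq(A,(q**2).sum(1),rcond=None)[0]; return x[:2],np.sqrt(x[2]+x[:2]@x[:2])
E
python3 - <<'E'
from rig import *
from h import *
w=dict(np.load("pics/w2c.npz")); d=np.load("pics/w2.npy"); im=cv2.imread("pics/w2.png"); s=sense()
q=ring(s,w,d,im,(110,138)); print(len(q),np.percentile(q,[2,25,50,75,98],axis=0).round(1).tolist())
q=q[abs(q[:,0]-np.median(q[:,0]))<5]
c,r=circ(q[:,1:]); rr=np.hypot(*(q[:,1:]-c).T); print("circ",c,r,np.percentile(rr,[2,98]))
k=(rr>14)&(rr<26); c,r=circ(q[k,1:]);print(c,r)
A=np.c_[q[k,1:]-c,np.ones(k.sum())]; print("tilt",np.linalg.lstsq(A,q[k,0],rcond=None)[0])
# handles
v,u=np.mgrid[0:420,0:560]; P=frompix(w,np.c_[u.ravel(),v.ravel()],d.ravel()); T=Ro.from_rotvec(s["tool_rot"]).inv().apply(P-s["ee_pos"])*1e3
for lo,hi in((20,45),(45,60),(60,75)):
  k=(T[:,0]>lo)&(T[:,0]<hi)&(abs(T[:,1])<45)&(abs(T[:,2])<25); print(lo,k.sum(),np.percentile(T[k],[3,50,97],axis=0).round(1).tolist())
# knee from top camera
c=get_calibration("top"); im,d=get_image("top"); cv2.imwrite("pics/t2.png",im); 
v,u=np.mgrid[165:250,185:260]; uv=np.c_[u.ravel(),v.ravel()]; P=frompix(c,uv,d[165:250,185:260].ravel())
for lo,hi in((.083,.1),(.062,.072)):
  k=(P[:,2]>lo)&(P[:,2]<hi); print("top",lo,k.sum(),P[k].mean(0).round(4),P[k].min(0).round(4),P[k].max(0).round(4))
print(row(s,[.50,.155,.26],np.deg2rad(21.4),True))
E
```

```text
681 [[121.9, -21.3, -38.5], [123.0, -16.4, -34.8], [123.4, 0.7, -27.5], [123.9, 17.4, -16.4], [125.5, 21.6, -6.6]]
circ [  0.21302371 -17.3873685 ] 20.28160189795876 [18.15599015 22.22390015]
[  0.21302371 -17.3873685 ] 20.28160189795876
tilt [1.47530089e-03 4.27764807e-05 1.23486463e+02]
20 712 [[20.5, -16.4, -5.5], [33.4, 8.5, -4.3], [44.3, 16.7, 6.5]]
45 636 [[45.9, -10.4, -1.9], [55.2, 0.5, 0.2], [59.7, 10.8, 6.7]]
60 2485 [[62.6, -35.5, -9.4], [66.5, 0.6, -3.9], [72.4, 36.0, 12.8]]
top 0.083 122 [0.5745 0.1828 0.0881] [0.5605 0.1688 0.0832] [0.5888 0.1986 0.0939]
top 0.062 320 [0.5739 0.1818 0.0667] [0.5441 0.1492 0.062 ] [0.6051 0.2125 0.0719]
[-3.470e-02 -6.793e-01  4.753e-01 -4.745e-01  1.000e-03  6.000e-04]
```

The ring fit gives inner/outer radii of 18.2/22.2 mm, so it is fully spread. It has no measurable tilt, and its centre in the tool frame is (125, 0.2, -17.4) mm. Next I'll move beside the knee, with the ring about 55 mm short of the stub, and look from close up.

Emit:
{"method": "arm_command", "body": {"moves": [-0.03, -0.034, 0.023, -0.024, 0, 0, 20, -0.06, -0.137, 0.092, -0.095, 0, 0, 20, -0.06, -0.275, 0.184, -0.19, 0, 0, 20, -0.06, -0.412, 0.276, -0.285, 0, 0, 20, -0.06, -0.55, 0.368, -0.38, 0, 0, 20, -0.06, -0.64, 0.427, -0.44, 0, 0, 20, -0.06, -0.687, 0.46, -0.474, 0, 0, 20, -0.06, -0.687, 0.46, -0.474, 0, 0, 20]}}

```text
clock: 5.98
ee_pos: [0.506, 0.158, 0.2712]
tool_rot: [2.015, 0.386, -2.015]
ft_force: [0.1, 0.5, -1.5]
grip_width: 0.0331
```

```bash
cat > look.py <<'E'
from rig import *
from h import *
import sys
n=sys.argv[1]
get_image("wrist"); get_image("wrist")
s=sense(); w=get_calibration("wrist"); im,d=get_image("wrist"); cv2.imwrite(f"pics/{n}.png",im)
np.savez(f"pics/{n}.npz",d=d,rot=s["tool_rot"],pos=s["ee_pos"],**w)
print(s["clock"],s["ee_pos"].round(4),s["tool_rot"].round(4),s["ft_force"].round(1),s["wrist_torque"].round(2),s["grip_width"].round(4),s["joint_vel"].round(3))
R0=Ro.from_rotvec(s["tool_rot"])
q=ring(s,w,d,im,(118,130)); q=q[abs(q[:,0]-np.median(q[:,0]))<4]; c,r=circ(q[:,1:]); print("ring tool",c.round(2),r.round(2),np.median(q[:,0]).round(1),"world",(s["ee_pos"]+R0.apply(np.r_[np.median(q[:,0])+1.5,c]/1e3)).round(4))
v,u=np.mgrid[0:420,0:560]; P=frompix(w,np.c_[u.ravel(),v.ravel()],d.ravel())
T=R0.inv().apply(P-s["ee_pos"])*1e3; near=np.hypot(P[:,0]-.5745,P[:,1]-.1828)<.05
for lo,hi in((.083,.1),(.074,.083),(.0615,.072)):
  k=near&(P[:,2]>lo)&(P[:,2]<hi)
  if k.sum()>10: print("knee",lo,k.sum(),"world",P[k].mean(0).round(4),"tool",T[k].mean(0).round(1),np.percentile(T[k],[1,99],axis=0).round(1).tolist())
yaw=np.arctan2(*(-R0.as_matrix()[:2,2])[::-1]); print("plier yaw",np.rad2deg(yaw))
E
python3 look.py w3
```

```text
Traceback (most recent call last):
  File "look.py", line 8, in <module>
    print(s["clock"],s["ee_pos"].round(4),s["tool_rot"].round(4),s["ft_force"].round(1),s["wrist_torque"].round(2),s["grip_width"].round(4),s["joint_vel"].round(3))
                                                                                                                   ^^^^^^^^^^^^^^^^^^^^^
AttributeError: 'float' object has no attribute 'round'
```

View pics/w3.png

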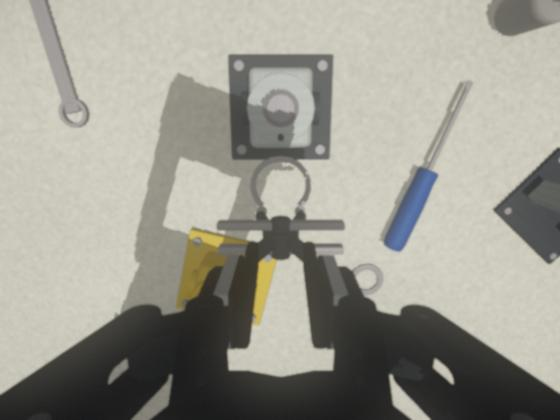

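The wrist view shows the stub at (281,107), the key pin at (281,137) and the ring at (281,185), nearly on one line. I'll fit them precisely.

```bash
sed -i 's/s\["grip_width"\].round(4)/round(s["grip_width"],4)/' look.py
cat >> look.py <<'E'
g=cv2.cvtColor(im,cv2.COLOR_BGR2GRAY)
E
python3 look.py w3; python3 - <<'E'
from h import *
w=dict(np.load("pics/w3.npz")); im=cv2.imread("pics/w3.png"); g=cv2.cvtColor(im,cv2.COLOR_BGR2GRAY)
R0=Ro.from_rotvec(w["rot"])
big=cv2.resize(g[50:165,220:340],None,fx=6,fy=6,interpolation=cv2.INTER_CUBIC)
px=lambda c:(np.array(c)+.5)/6-.5+[220,50]
p=g[128:146,272:291]; print(p[::2,::2])
m=(big<80).astype(np.uint8); 
n,l,st,ce=cv2.connectedComponentsWithStats(m)
for i in range(1,n):
    c=px(ce[i])
    if st[i,4]>100 and abs(c[0]-281)<14 and 118<c[1]<150: 
        W=onplane(w,[c],.080)[0]; print("pin",c,st[i],W.round(4),"tool",(R0.inv().apply(W-w["pos"])*1e3).round(1))
print(g[85:130:3,258:306:4])
print("plate angle:")
m=(g[48:168,222:342]<78).astype(np.uint8); cs,_=cv2.findContours(m,cv2.RETR_EXTERNAL,cv2.CHAIN_APPROX_NONE); k=max(cs,key=cv2.contourArea)
h=cv2.convexHull(k)[:,0]+[222,48]; Q=onplane(w,h,.01)[:,:2].astype(np.float32); r=cv2.minAreaRect(Q); print(r)
E
```

```text
6.225 [0.5075 0.1548 0.2707] [ 2.0185  0.379  -2.0186] [-0.6 -0.3 -1.9] [-0.01 -0.04 -0.01] 0.0332 [-0.005  0.003  0.    -0.     0.001  0.   ]
ring tool [ -0.72 -16.52] 20.29 125.1 world [0.5226 0.1614 0.1442]
knee 0.083 1119 world [0.574  0.1828 0.0882] tool [182.5  -2.  -72.2] [[179.7, -17.1, -86.6], [186.6, 12.8, -57.6]]
knee 0.074 41 world [0.5505 0.1735 0.0787] tool [192.   -1.9 -46.9] [[188.9, -4.5, -53.7], [195.2, 0.9, -44.1]]
knee 0.0615 2518 world [0.5747 0.183  0.0669] tool [203.9  -1.9 -72.9] [[202.1, -31.1, -100.4], [205.7, 27.3, -43.1]]
plier yaw 21.276446502708744
[[127 127 125 124 125 127 127 128 128 129]
 [127 126 126 126 127 127 127 127 128 128]
 [125 124 124 123 123 125 126 126 126 126]
 [123 123 114  95  96 116 125 125 125 126]
 [125 123  98  75  77 104 125 127 126 127]
 [125 123  95  75  77 104 125 127 126 127]
 [123 124 112  88  93 118 125 126 126 140]
 [121 121 119 115 116 122 123 125 126 161]
 [118 119 118 117 118 119 121 121 124 161]]
pin [278.70516769 137.07956879] [344 512  23  27 487] [0.5503 0.1737 0.08  ] tool [190.7  -2.1 -46.8]
[[190 191 192 192 193 193
[... 160 characters left out ...]
6 161 193 194 194]
 [191 163 138 158 175 178 178 171 147 178 193 193]
 [183 139 141 176 175 178 178 181 160 153 190 191]
 [184 140 154 177 175 177 178 181 174 146 191 194]
 [137 135 167 176 175 177 178 181 179 146 191 196]
 [127 110 158 175 173 154 139 174 178 146 191 195]
 [124 105 111 130 152 114 115 119 141 141 189 192]
 [126 112 104 113 113 113 114 115 110 126 193 194]
 [128 123 102 108 111 113 114 113 104 152 195 196]
 [124 124 108 101 105 110 108 103 107 174 193 193]
 [123 123 123 107 100 101 102 104 123 165 192 193]
 [125 126 126 126 122 117 121 127 128 158 196 196]]
plate angle:
((0.5459572076797485, 0.1956619769334793), (0.06374045461416245, 0.06184942275285721), 21.228914260864258)
```

Emit:
{"method": "arm_command", "body": {"moves": [0, -0.003, -0.05, 0, 0, 0, 20, 0.02, -0.003, -0.1, 0, 0, 0, 20, 0.06, -0.003, -0.139, 0, 0, 0, 20, 0.1, -0.003, -0.139, 0, 0, 0, 20, 0.1, -0.003, -0.139, 0, 0, 0, 20, 0.1, -0.003, -0.139, 0, 0, 0, 20]}}

```text
clock: 7.02
ee_pos: [0.5585, 0.1766, 0.2311]
tool_rot: [2.018, 0.38, -2.018]
ft_force: [0.2, -0.6, -1.5]
grip_width: 0.0329
```

```bash
python3 look.py w4
```

```text
7.125 [0.5588 0.1768 0.2317] [ 2.0193  0.3802 -2.0162] [-0.4 -0.4 -1.9] [ 0.03 -0.02 -0.  ] 0.033 [ 0.002 -0.001 -0.003 -0.001 -0.002 -0.001]
ring tool [ -0.68 -16.52] 20.27 125.1 world [0.5741 0.1835 0.1051]
knee 0.083 1230 world [0.5743 0.1831 0.0882] tool [143.5  -0.2 -16.5] [[140.9, -15.0, -30.2], [147.4, 14.7, -1.0]]
knee 0.074 57 world [0.5548 0.1758 0.0787] tool [153.   -0.6   4.3] [[150.0, -13.4, -27.5], [156.9, 12.3, 12.3]]
knee 0.0615 2047 world [0.5781 0.1845 0.0669] tool [ 1.649e+02 -1.000e-01 -2.050e+01] [[163.2, -29.7, -45.5], [166.8, 29.4, 12.9]]
plier yaw 21.349573328581005
```

View pics/w4.png

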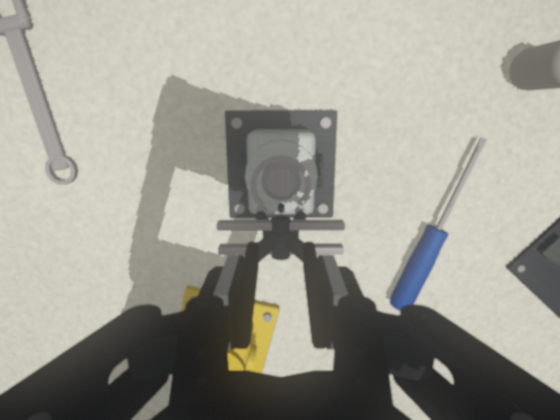

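The picture shows the ring at about (281,180) concentric with the stub top, with the pin at (281,208) in line with the opening. The fit puts the ring 0.5 mm off in y and level. Next I'll descend gently, correcting y, and check the force part-way.

Emit:
{"method": "arm_command", "body": {"moves": [0.006, 0.001, 0, 0, 0, 0, 20, 0.014, 0.001, 0, 0, 0, 0, 20, 0.022, 0.001, 0, 0, 0, 0, 20, 0.03, 0.001, 0, 0, 0, 0, 20, 0.037, 0.001, 0, 0, 0, 0, 20, 0.043, 0.001, 0, 0, 0, 0, 20, 0.046, 0.001, 0, 0, 0, 0, 20, 0.046, 0.001, 0, 0, 0, 0, 20]}}

```text
clock: 8.18
ee_pos: [0.5587, 0.1766, 0.2122]
tool_rot: [2.018, 0.381, -2.018]
ft_force: [-0.1, 0.5, -1.8]
grip_width: 0.0323
```

```bash
python3 look.py w5
```

```text
8.275 [0.5588 0.1766 0.2124] [ 2.0179  0.3805 -2.0175] [-0.   0.9 -2.6] [ 0.01 -0.02  0.  ] 0.0328 [-0.003 -0.002  0.     0.     0.001 -0.   ]
ring tool [ -0.54 -20.03] 14.16 124.5 world [0.5773 0.1844 0.0864]
knee 0.083 2314 world [0.5752 0.1834 0.0879] tool [124.5  -0.4 -17.7] [[115.9, -21.6, -37.6], [128.2, 20.4, 2.7]]
knee 0.074 70 world [0.5718 0.1824 0.0792] tool [133.2  -0.6 -14.2] [[129.6, -13.9, -31.9], [137.6, 13.5, 9.0]]
knee 0.0615 2183 world [0.5786 0.1847 0.0669] tool [145.5  -0.3 -21.3] [[142.3, -29.7, -45.8], [147.4, 29.1, 12.3]]
plier yaw 21.361243891724307
```

Emit:
{"method": "arm_command", "body": {"moves": [0.003, 0, 0, 0, 0, 0, 20, 0.007, 0, 0, 0, 0, 0, 20, 0.011, 0, 0, 0, 0, 0, 20, 0.015, 0, 0, 0, 0, 0, 20, 0.019, 0, 0, 0, 0, 0, 20, 0.023, 0, 0, 0, 0, 0, 20, 0.0275, 0, 0, 0, 0, 0, 20, 0.0275, 0, 0, 0, 0, 0, 20]}}

```text
clock: 9.32
ee_pos: [0.5586, 0.1766, 0.2011]
tool_rot: [2.017, 0.381, -2.018]
ft_force: [0.7, 0.7, -1.5]
grip_width: 0.0326
```

```bash
python3 look.py w6; python3 - <<'E'
from rig import *
from h import *
a=cv2.imread("pics/w6.png")[140:240,215:345]; im,d=get_image("side"); cv2.imwrite("pics/s6f.png",im)
b=im[140:220,220:320]
cv2.imwrite("pics/v6.png",np.hstack([cv2.resize(a,(520,400),interpolation=cv2.INTER_CUBIC),cv2.resize(b,(280,400)[::1] if 0 else (280,224),interpolation=cv2.INTER_CUBIC) if 0 else cv2.copyMakeBorder(cv2.resize(b,(280,224),interpolation=cv2.INTER_CUBIC),0,176,0,0,cv2.BORDER_CONSTANT)]))
w=dict(np.load("pics/w6.npz")); d=w["d"]; R0=Ro.from_rotvec(w["rot"])
v,u=np.mgrid[100:300,180:380]; T=R0.inv().apply(frompix(w,np.c_[u.ravel(),v.ravel()],d[100:300,180:380].ravel())-w["pos"])*1e3
r=np.hypot(T[:,1]+.5,T[:,2]+16.5)
k=(r>17)&(r<24)&(T[:,0]>118)&(T[:,0]<130)&(T[:,2]<-8); c,R=circ(T[k,1:]); print("ring",k.sum(),c,R,np.median(T[k,0]),np.percentile(T[k,0],[10,90]))
k=(r<18)&(T[:,0]>106)&(T[:,0]<115); print("stubtop",k.sum(),T[k].mean(0),np.percentile(T[k],[1,99],axis=0).round(1).tolist())
k=(r<14)&(T[:,0]<112.5)&(T[:,0]>108); print(k.sum(),T[k].mean(0),np.percentile(T[k],[1,99],axis=0).round(1).tolist())
k=(r>26)&(r<30)&(T[:,0]>128)&(T[:,0]<142); print("hub",np.median(T[k,0]))
E
```

```text
9.425 [0.5587 0.1766 0.2013] [ 2.0177  0.3806 -2.0177] [ 0.7  0.1 -0.9] [-0.04 -0.    0.  ] 0.0326 [ 0.001 -0.003 -0.001  0.002 -0.    -0.001]
ring tool [ -0.67 -16.25] 20.11 125.1 world [0.5736 0.1832 0.0747]
knee 0.083 1682 world [0.5732 0.1827 0.0885] tool [112.7  -0.4 -15.7] [[103.1, -16.9, -31.1], [117.2, 15.5, 2.1]]
knee 0.074 890 world [0.5772 0.1845 0.0764] tool [124.9  -0.6 -20.1] [[119.7, -22.3, -38.0], [127.0, 21.1, 3.6]]
knee 0.0615 2288 world [0.5798 0.1851 0.0669] tool [134.4  -0.3 -22.7] [[130.6, -29.8, -46.0], [136.8, 29.2, 9.6]]
plier yaw 21.361527171933616
ring 629 [ -0.64458562 -16.57085042] 20.252804219824643 125.09632313588864 [124.21809818 126.05405636]
stubtop 1258 [112.44624654  -0.41079548 -16.93560064] [[110.5, -13.7, -29.9], [114.9, 13.2, -3.1]]
762 [111.70558383  -0.36707637 -16.4138374 ] [[110.3, -11.5, -27.6], [112.5, 11.0, -4.7]]
hub 134.4017369053592
```

View pics/v6.png

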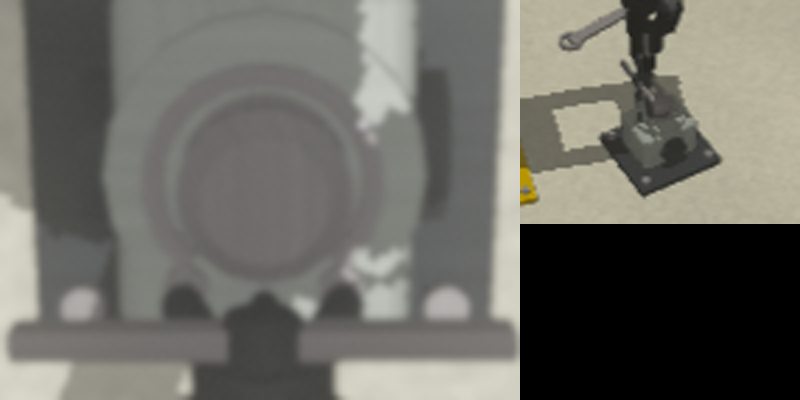

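The ring surrounds the stub concentrically, within about 0.3 mm. Its mid-height is 7.8 mm above the hub face, against 8 mm for the groove. The pin lies in the line of the opening between the tips, and the only force is the pliers' weight. I'm handing it in.

```bash
python3 - <<'E'
from rig import *
s=sense(); print(s["clock"],s["ee_pos"],s["ft_force"].round(1),s["grip_width"]); print(close_job())
E
```

```text
9.525 [0.5587815  0.1766243  0.20136974] [-0.4  0.4 -1.5] 0.03253557119927715
the job is handed in; nothing more can be done
None
```

I took the pliers out of the holder by their handles, squeezed them to the stop and lifted them straight up. I then lowered the spread ring over the knee's stub, with its opening towards the key pin. I handed in at 9.5 s of simulated time, still holding them squeezed.

**Last checks:**
- **Fit on the stub:** the ring is about 0.3 mm off concentric with the stub.
- **Height:** the ring's mid-height is 7.8 mm above the hub face; the groove is at 8 mm.
- **Squeeze:** the ring measured 36 mm inside and 44 mm outside after lifting, so it was fully spread. Its fitted mean radius was the same at the end. The gripper reads 32.6 mm, not the 36 mm quoted for the handles at the stop. I put that down to an offset in the gripper's reading and relied on the ring size.
- **Force:** it stayed at about the pliers' weight (1–2.6 N) at both checks on the way down, with no sign of forcing.
- **Pin:** I did not see it directly in the last picture, because the plier tips cover it. It was in line with the opening before the descent, and the turn about the vertical has changed by less than 0.1° since.
- **Bystanders:** nothing suggested contact with the other things on the bench, but I did not check them again at the end.

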